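Lay out the mail desk tray

ROBOT

A 6-joint arm with a two-finger parallel gripper is mounted at the origin on a cart in front of the work surface, level with it; the furniture and walls round the work are solid. World frame = base frame: x ahead of the robot, y to its left, z up, the work surface at z = 0. Lengths are in m, angles in rad, forces in N, time in s.
With the tool pointing down it reaches from about 0.225 to 0.875 m from the base axis. Payload 3.4 kg.
Tool frame: the origin (TCP) lies midway between the tips of the shut fingers; the grasp point (between the pads) lies 19 mm behind it; z points along the fingers, y is the line along which they close (so a half turn about z gives the same grasp; the last joint's range is limited). The gripper opens to 85 mm and grips with 20 to 120 N. Pads are 22 mm wide; open, the fingers measure 114 mm over their backs; the gripper's body (76 mm by 85 mm) begins 54 mm behind the grasp point. The pads swing forward as they close: fully open they stand 13 mm farther back than shut.
Start: joints at [-1.292, 0.276, 1.505, -0, 1.361, -0.121], TCP at [0.224, -0.53, 0.231] pointing down, gripper open.
Joint ranges: [-2.89, 2.89], [-0.75, 2.08], [0.22, 2.7], [-1.18, 4.32], [0.11, 2.71], [-2.7, 2.7]. Speed limits (rad/s): [2.57, 2.57, 3.14, 3.14, 3.14, 3.14].

INTERFACE

Orientations are given as a unit quaternion [w, x, y, z].
In Python, from rig import * gives the robot as it stands.
- The arm moves only by the tool apply_moves, never from a script. Its argument "steps" is one flat list of numbers, 4 for each row, row after row: the shift along the world's x, y, z in cm, then the turn about the world's z in degrees. A call has 1 to 8 rows; each row is the pose to reach, as a shift and turn from the pose commanded when the call began; what a row does not reach only later rows make up. A row lasts 1/12 s, in which the tool goes at most 41.7 mm and 7.16 degrees, less where a joint would pass 70% of its speed; a pose out of reach is approached as far as the arm can. A call with a gripper value outside its range is refused whole. "jaw" is the closure in counts, from 0 (fully open) to 255 (shut), set as the call begins (left out, the last holds). The fingers move at their own pace and stop on an object; "newtons" is the grip in N (left out, the last holds). Time passes only in rows, so rows that repeat a pose let the fingers close. It gives the time, the measured TCP pose, the force, the opening and the grip force at its end, in the units of the state.
- get_state(): the state, without advancing time (a new reading comes with each control period).
- get_image(name): name is "scene" or "top"; returns the picture (480x640x3 uint8, red, green, blue); there is no depth.
- calibration(name): a dict with "fx", "fy", "cx", "cy" (pixels), "k1" (the pictures are not rectified: a ray, as slopes to the right and down, at radius r is drawn at 1 + k1 r^2 times it, then the intrinsics apply), "xyz" and "rotation" of the camera in the world. Camera axes: x right, y up, looking along -z (the intrinsics and any distortion apply to the point x, -y, -z); pixel columns grow to the right and rows downward; lengths in m; the calibration is good to about 2 mm. A picture is of the moment at which its call begins. calibration takes no time and is no camera call.
- sign_off(): hands the job in; it is judged then, once.
The state is a dict: "clock": time; "qpos": joint angles; "qd": joint speeds; "effort": joint torques, N m; "position": TCP position; "ee_rot": TCP orientation; "contact_force": force on the tool from outside, world axes, zero at the start; "moment": the same for the moment, N m; "width": finger opening in m; "gripper_force": force on a finger pad.
Only numpy, scipy, OpenCV 4.12 (cv2) and the standard library are available. Lean on these libraries where they do the work, as an engineer would, in place of code of your own. Each camera call takes 0.05 s, during which the arm holds its last target. There are 200 camera calls.

TASK

Lay out your mail desk with the things to the right of the paper folders (the similar set at the far left end of the desk is a colleague's): push the grey divider straight down into the spring clips in the middle of the grey tray until it snaps home on the tray floor and parts the tray into a left and a right compartment. Papers here are stamped and then stapled, so stand the stapler on its base, lengthwise along the divider, in the compartment on the side where the ink pad lies, and the tape dispenser likewise in the other compartment. Stand the rubber stamp upright on the middle of the closed ink pad.

Things in the scene. Friction and masses are not known exactly. Their poses are not given: they have to be found in the camera images.
- tray: Fixed open grey tray, 190 mm deep (its x axis, away from the robot), 242 mm wide (y, to the left), walls 30 mm high, 3 mm thick, floor 4 mm thick; origin at the centre of its underside. On its floor two steel spring clips stand in line with x. With the divider in, the left and right compartments are each about 115 mm wide and 184 mm deep, centred at y = +62 and -62 mm.
- clips (a point): Point on the tray floor midway between its two spring clips, where the middle of the divider's underside goes; axes as the tray's. The clips stand 38 mm ahead of and behind it, each a pair of 26 mm long steel leaves, 25 mm high, flared to about 34 mm at the top. The divider stands in them along x; it meets the leaves 11 mm above home, needs a push of some 6 to 12 N, then snaps down to the floor.
- divider_center (a point): Centre (half-way up) of the loose grey divider, a panel 160 mm long (x), 5 mm thick (y), 70 mm high, standing on two end feet 32 mm wide. Point 35 mm above its underside. Grasp the ribbed finger grip at mid-length, across y: 64 mm long, 10 mm thick, 44 to 70 mm above the underside. A 10 mm thick bead low on the panel snaps under the clips. Either end may face forward. 90 g.
- stapler_center (a point): Centre (half-way up) of the dark blue stapler, loose, 148 mm long (its y axis), 38 mm wide (x), 60 mm high, standing on its base; its arm, 34 to 60 mm up, is 30 mm wide. The point is 30 mm above its underside. Grasp it from above across the width. It does not open. About 0.28 kg.
- tape_center (a point): Centre (half-way up) of the black tape dispenser, loose, 148 mm long (its y axis), 44 mm wide (x), 66 mm high in the middle, lower at its ends. The point is 33 mm above its underside. Grasp it from above across the width, at the middle. About 0.42 kg.
- stamp_center (a point): Centre (half-way up) of the brown rubber stamp with a turned handle, loose, standing upright; foot 25 mm (x) by 52 mm (y), 12 mm high; round handle 28 mm across, 74 mm high in all. The point is 37 mm above its underside. Grasp the handle from above. 60 g.
- ink_pad: Closed dark blue ink pad, fixed, a flat box 74 mm (x) by 112 mm (y), 17 mm high; origin at the centre of its underside. It lies beside the tray, to its left or to its right; a black hole punch lies on the other side.
Mind the look-alikes: they are no part of the job. Of the things that look like the part that bears stamp_center, take the one that is nearest to the robot's base at the start.

How it is judged:
By the outcome, as a careful person would: the job done as asked, in the order asked, and still so for the second after the job is handed in, with the robot touching nothing.
It also fails if it takes over 106 s, if anything falls off the work surface, if the arm or the gripper's body presses on something with over 40 N, if the wrist force passes 120 N, or if a joint passes its speed limit or range.

## Working session

There is one attempt and no reset: what is moved stays moved. The work goes in short steps, Python scripts to look and compute and a tool call to move; the robot and the scene stay as the last step left them, time stands still between calls to the robot, and variables do not carry over. Pictures are saved under pics/ and viewed, at most 14 in all, crops included, and the job is handed in when it is done.

Besides the shell and the picture viewer there is one more tool, called after "Request:" in YAML: its name, and indented under it one key for each argument. apply_moves: Moves the arm, as the interface text tells. Its arguments: {"type":"object","properties":{"steps":{"type":"array","items":{"type":"number"}},"jaw":{"type":"number"},"newtons":{"type":"number"}},"required":["steps"]}

```bash
ls; mkdir -p pics; python3 - <<'E'
from rig import *
import cv2,numpy as np
for n in("scene","top"):
    im=get_image(n); cv2.imwrite(f"pics/{n}0.png",im[:,:,::-1]); c=calibration(n); print(n,{k:np.round(v,4).tolist() for k,v in c.items()})
s=get_state();print({k:np.round(v,3).tolist() for k,v in s.items()})
E
```

```text
pics
scene {'fx': 543.2326, 'fy': 543.2326, 'cx': 310.9305, 'cy': 255.1842, 'k1': 0.0443, 'xyz': [-0.062, -1.1641, 0.6936], 'rotation': [0.8199, 0.5241, -0.1126, -0.2012]}
top {'fx': 586.8277, 'fy': 586.8277, 'cx': 315.8622, 'cy': 233.9332, 'k1': -0.1188, 'xyz': [0.4527, 0.0394, 1.5333], 'rotation': [-0.6983, -0.0122, 0.0168, 0.7155]}
{'clock': 0.1, 'qpos': [-1.292, 0.277, 1.506, -0.0, 1.361, -0.121], 'qd': [-0.0, 0.0, -0.003, -0.0, 0.002, -0.0], 'effort': [0.001, -41.77, -24.641, -0.0, 0.006, 0.0], 'position': [0.224, -0.529, 0.231], 'ee_rot': [-0.001, 0.98, 0.199, -0.0], 'contact_force': [-0.114, 0.502, 0.376], 'moment': [-0.005, -0.016, 0.002], 'gripper_force': 0.0, 'width': 0.085}
```

View pics/scene0.png

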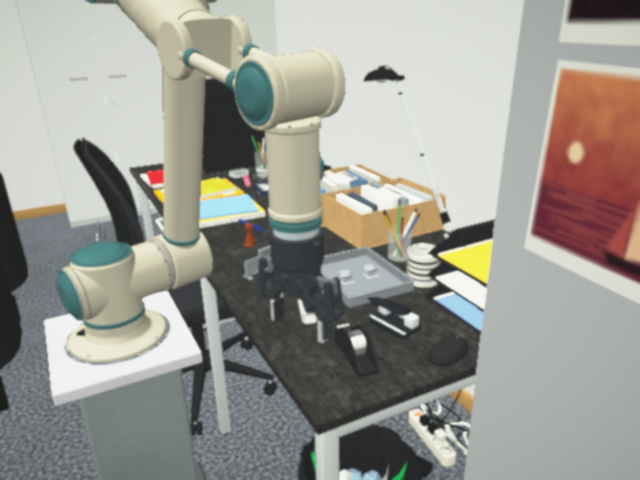

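View pics/top0.png

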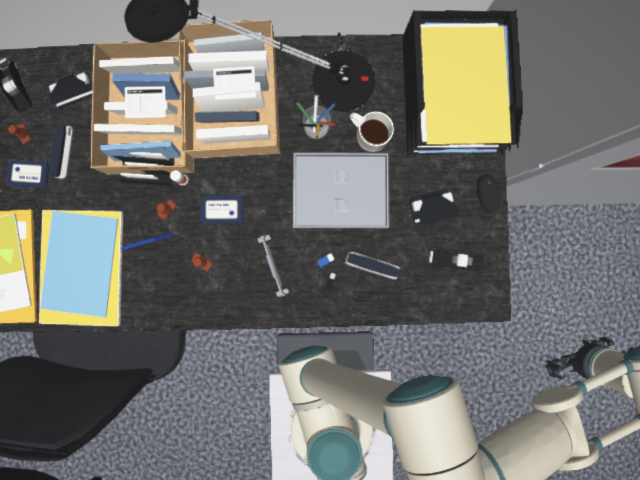

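The ink pad at top (221,209) lies left of the tray (341,190), and the hole punch (435,207) lies right of it. So the stapler (372,264) goes left and the tape (452,259) goes right. The divider is at (272,265). The stamps are at (201,262) and (165,209), and the first is nearer to the base.

```bash
cat > h.py <<'E'
from rig import *
import cv2,numpy as np
from scipy.spatial.transform import Rotation as R
C={n:calibration(n) for n in("scene","top")}
def _p(n):
    c=C[n]; K=np.array([[c['fx'],0,c['cx']],[0,c['fy'],c['cy']],[0,0,1.]]); w,x,y,z=c['rotation']
    return K,np.array([c['k1'],0,0,0.]),R.from_quat([x,y,z,w]).as_matrix(),np.array(c['xyz'])
def cast(n,uv,z):
    K,d,M,t=_p(n); q=cv2.undistortPoints(np.array(uv,float).reshape(-1,1,2),K,d)[:,0]
    r=np.c_[q[:,0],-q[:,1],-np.ones(len(q))]@M.T
    return t+r*((z-t[2])/r[:,2])[:,None]
def proj(n,P):
    K,d,M,t=_p(n); q=(np.atleast_2d(P)-t)@M; q=q*[1,-1,-1]
    return cv2.projectPoints(q,np.zeros(3),np.zeros(3),K,d)[0][:,0]
def snap(n,name,box=None,s=1):
    im=get_image(n)[:,:,::-1].copy()
    if box: x0,y0,x1,y1=box; cv2.imwrite(f"pics/{name}.png",cv2.resize(im[y0:y1,x0:x1],None,fx=s,fy=s,interpolation=cv2.INTER_CUBIC))
    return im
E
python3 - <<'E'
from h import *
im=cv2.imread("pics/top0.png")
cv2.imwrite("pics/c1.png",cv2.resize(im[145:305,140:350],None,fx=3.7,fy=3.7,interpolation=cv2.INTER_CUBIC))
cv2.imwrite("pics/c2.png",cv2.resize(im[145:305,285:495],None,fx=3.7,fy=3.7,interpolation=cv2.INTER_CUBIC))
print(cast("top",[(341,190),(221,209),(272,265),(372,264),(452,259),(201,262),(165,209)],0).round(3).tolist())
E
```

```text
[[0.629, -0.04, 0.0], [0.587, 0.276, 0.0], [0.437, 0.145, 0.0], [0.433, -0.116, 0.0], [0.441, -0.328, 0.0], [0.449, 0.331, 0.0], [0.591, 0.425, 0.0]]
```

View pics/c1.png

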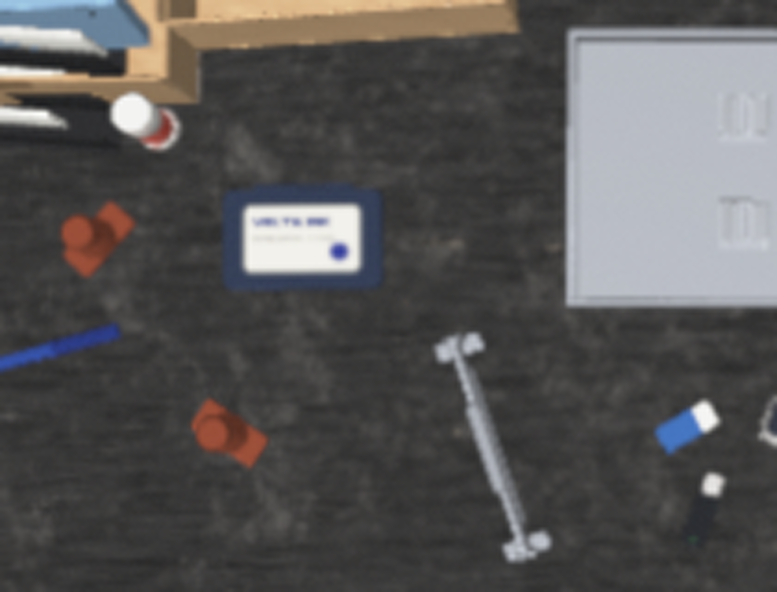

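View pics/c2.png

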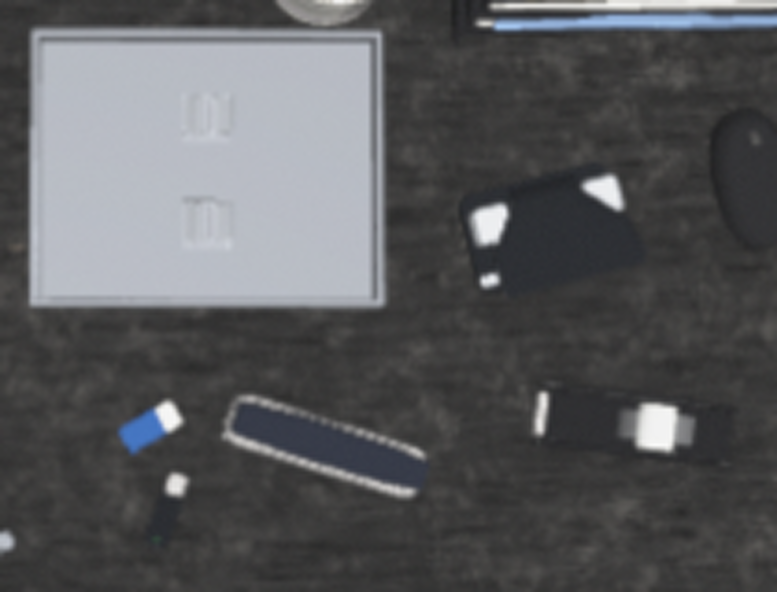

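Left crop: the pad is level with the image axes, the divider runs from (460,347) to (528,547), and the near stamp's handle is at (213,433). Right crop: the clips are at (207,117) and (207,222), the stapler outline runs (226,435) to (427,455), and the tape roll is at (657,427). Black on black needs more contrast, so I'll stretch it.

```bash
python3 - <<'E'
from h import *
ims=np.mean([get_image("top")[:,:,::-1].astype(float) for _ in range(8)],0)
np.save("top.npy",ims)
a=np.clip((ims-15)*3.2,0,255).astype(np.uint8)
A=cv2.resize(a[232:295,335:415],None,fx=8,fy=8,interpolation=cv2.INTER_CUBIC)
B=cv2.resize(a[238:283,415:495],None,fx=8,fy=8,interpolation=cv2.INTER_CUBIC)
out=np.vstack([A,B]);out=cv2.resize(out,None,fx=.68,fy=.68);print(out.shape)
cv2.imwrite("pics/c3.png",out)
def q(p,o): return (np.array(p)+.5)/3.7-.5+o
o1,o2=(140,145),(285,145)
print("tray rim",cast("top",q([(31,30),(382,30),(385,306),(31,306)],o2),.03).round(4).tolist())
print("clips",cast("top",q([(207,117),(207,222)],o2),.02).round(4).tolist())
# divider mask: light grey
b=ims.astype(np.uint8);m=np.zeros(b.shape[:2],np.uint8);m[225:305,250:300]=(b.min(2)>95)[225:305,250:300]
pts=np.argwhere(m)[:,::-1].astype(float);print("div n",len(pts),cv2.minAreaRect(pts.astype(np.float32)))
print("div feet ends z.01",cast("top",q([(460,347),(528,547)],o1),.006).round(4).tolist(),"grip ends",cast("top",q([(473,405),(506,497)],o1),.07).round(4).tolist())
bg=b.astype(int);r=((bg[:,:,2]-bg[:,:,0])>50).astype(np.uint8);r[:,:180]=0;r[:240]=0;r[290:]=0;r[:,225:]=0
P=np.argwhere(r)[:,::-1];print("stamp",len(P),cv2.minAreaRect(P.astype(np.float32)))
print("stamp top",cast("top",q([(213,433)],o1),.074).round(4).tolist(),"foot",cast("top",q([(207,400),(268,437),(252,468),(192,425)],o1),.012).round(4).tolist())
print("pad",cast("top",q([(224,187),(381,187),(381,290),(224,290)],o1),.017).round(4).tolist())
E
```

```text
(588, 435, 3)
tray rim [[0.7256, 0.0829, 0.03], [0.7201, -0.1627, 0.03], [0.5266, -0.1587, 0.03], [0.5325, 0.0872, 0.03]]
clips [[0.6628, -0.0389, 0.02], [0.5889, -0.0369, 0.02]]
div n 410 ((287.4499816894531, 260.3500061035156), (63.56177520751953, 44.27188491821289), 71.56504821777344)
div feet ends z.01 [[0.5068, 0.1643, 0.006], [0.3652, 0.1196, 0.006]] grip ends [[0.4652, 0.1511, 0.07], [0.4028, 0.1303, 0.07]]
stamp 197 ((200.8076629638672, 262.5384216308594), (19.691856384277344, 11.648704528808594), 33.690067291259766)
stamp top [[0.4504, 0.3268, 0.074]] foot [[0.4736, 0.3429, 0.012], [0.4466, 0.3002, 0.012], [0.4251, 0.3119, 0.012], [0.4562, 0.3538, 0.012]]
pad [[0.623, 0.3275, 0.017], [0.6201, 0.2166, 0.017], [0.5476, 0.2179, 0.017], [0.5504, 0.3286, 0.017]]
```

View pics/c3.png

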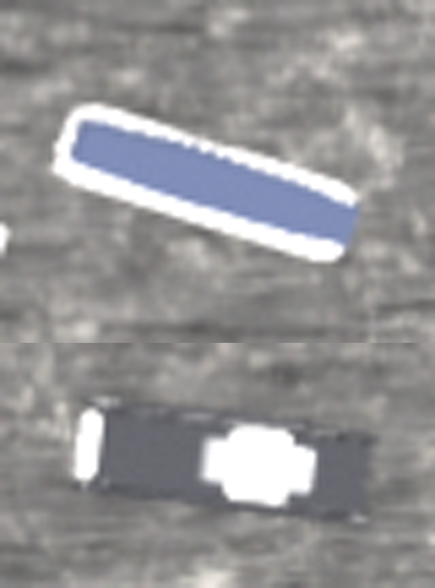

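Request:
apply_moves:
  steps: [21.1, 67.1, 0, -5, 21.1, 67.1, 0, -5, 21.1, 67.1, 0, -5, 21.1, 67.1, 0, -5, 21.1, 67.1, 0, -5, 21.1, 67.1, 0, -5, 21.1, 67.1, 0, -5, 21.1, 67.1, 0, -5]
  jaw: 0
  newtons: 60

```text
clock: 1.17
position: [0.3239, -0.2098, 0.2316]
ee_rot: [0.0, 0.988, 0.155, 0.0]
contact_force: [1.1, -0.3, 0.1]
width: 0.0853
gripper_force: 0.0
```

```bash
python3 - <<'E'
from h import *
s=get_state();print(s['clock'],s['position'],s['ee_rot'])
im=get_image("scene")[:,:,::-1]
a=np.clip(im.astype(float)*1.8,0,255).astype(np.uint8)
cv2.imwrite("pics/s1.png",cv2.resize(a[225:385,225:435],None,fx=3.7,fy=3.7,interpolation=cv2.INTER_CUBIC))
q=lambda p,o:(np.array(p)+.5)/5.44-.5+o
print("stapler",cast("top",q([(62,142),(347,226)],(335,232)),.03).round(4).tolist())
print("tape ",cast("top",q([(85,447-342.7),(370,478-342.7)],(415,238)),.02).round(4).tolist())
print("roll",cast("top",q([(260,465-342.7)],(415,238)),.064).round(4).tolist())
E
```

```text
1.1667 [ 0.32389389 -0.20984111  0.23156204] [3.35325880e-04 9.87891965e-01 1.55142479e-01 4.06403426e-04]
stapler [[0.4514, -0.0467, 0.03], [0.4084, -0.1803, 0.03]]
tape  [[0.4482, -0.266, 0.02], [0.4296, -0.4037, 0.02]]
roll [[0.4378, -0.339, 0.064]]
```

View pics/s1.png

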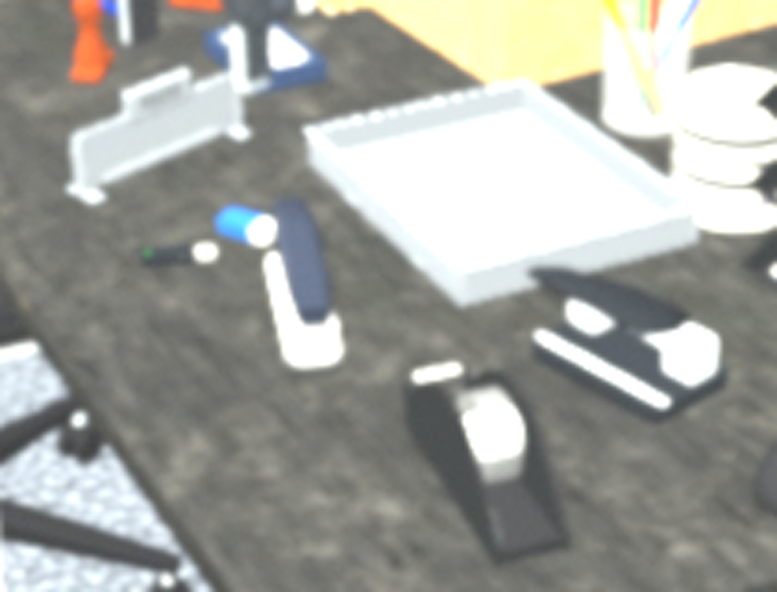

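Scene crop: the tape's near bottom corners are at (497,558) and (566,545). The stapler's near base end is at (313,364). The divider stands upright at (155,130).

```bash
python3 - <<'E'
from h import *
q=lambda p:(np.array(p)+.5)/3.7-.5+(225,225)
print("tape near end z0",cast("scene",q([(499,560),(566,546)]),0).round(4).tolist())
print("stapler near end z0",cast("scene",q([(285,366),(343,358)]),0).round(4).tolist())
print("div feet ends",cast("scene",q([(87,196),(239,134)]),.003).round(4).tolist())
E
```

```text
tape near end z0 [[0.4107, -0.4001, 0.0], [0.4496, -0.4071, 0.0]]
stapler near end z0 [[0.3934, -0.1659, 0.0], [0.4302, -0.1754, 0.0]]
div feet ends [[0.3641, 0.1139, 0.003], [0.5074, 0.1545, 0.003]]
```

Request:
apply_moves:
  steps: [11.1, 35.1, 0, 0, 11.1, 35.1, 0, 0, 11.1, 35.1, 0, 0, 11.1, 35.1, 0, 0, 11.1, 35.1, 0, 0, 11.1, 35.1, 0, 0, 11.1, 35.1, 0, 0, 11.1, 35.1, 0, 0]

```text
clock: 1.88
position: [0.4246, 0.1081, 0.2317]
ee_rot: [0.0, 0.988, 0.156, 0.001]
contact_force: [0.5, -0.7, -1.4]
width: 0.0855
gripper_force: 0.0
```

Request:
apply_moves:
  steps: [1.1, 3.1, -2.5, 0, 1.1, 3.1, -6.5, 0, 1.1, 3.1, -10.5, 0, 1.1, 3.1, -13.0, 0, 1.1, 3.1, -15.5, 0, 1.1, 3.1, -17.5, 0, 1.1, 3.1, -19.0, 0, 1.1, 3.1, -19.3, 0]

```text
clock: 2.55
position: [0.4336, 0.1366, 0.0361]
ee_rot: [0.0, 0.988, 0.156, -0.003]
contact_force: [0.2, -0.3, 0.5]
width: 0.0853
gripper_force: 0.0
```

Request:
apply_moves:
  steps: [0, 0, 0, 0, 0, 0, 0, 0, 0, 0, 0, 0, 0, 0, 0, 0, 0, 0, 0, 0, 0, 0, 0, 0, 0, 0, 0, 0, 0, 0, 0, 0]
  jaw: 255
  newtons: 60

```text
clock: 3.22
position: [0.4353, 0.1371, 0.0385]
ee_rot: [0.0, 0.988, 0.156, 0.0]
contact_force: [0.3, -0.6, -1.2]
width: 0.0091
gripper_force: 60.6
```

Request:
apply_moves:
  steps: [0, 0, 1.5, 0, 0, 0, 5, 0, 0, 0, 8.5, 0, 2, -2, 10, -5, 5, -4.5, 10, -10, 8, -7.5, 10, -15, 11, -10, 10, -19.3, 13.5, -12.5, 10, -19.3]

```text
clock: 3.88
position: [0.5723, 0.0105, 0.1385]
ee_rot: [0.0, 1.0, -0.014, 0.001]
contact_force: [-0.3, 1.3, -0.3]
width: 0.0091
gripper_force: 60.7
```

Request:
apply_moves:
  steps: [3, -2.5, 0, 0, 5, -4.5, 0, 0, 5.6, -5.0, 0, 0, 5.6, -5.0, -2, 0, 5.6, -5.0, -4, 0, 5.6, -5.0, -5, 0, 5.6, -5.0, -6, 0, 5.6, -5.0, -6, 0]

```text
clock: 4.55
position: [0.6244, -0.0372, 0.0761]
ee_rot: [-0.0, 1.0, -0.012, -0.002]
contact_force: [-0.1, -0.6, -1.8]
width: 0.0088
gripper_force: 60.6
```

```bash
python3 - <<'E'
from h import *
s=get_state();print(s['clock'],s['position'].round(4) if hasattr(s['position'],'round') else s['position'],s['ee_rot'],s['contact_force'])
im=get_image("scene")[:,:,::-1]
A=cv2.resize(im[220:320,290:430],None,fx=4.2,fy=4.2,interpolation=cv2.INTER_CUBIC)
cv2.imwrite("pics/s2.png",A)
E
```

```text
4.55 [ 0.6244 -0.0372  0.0761] [-3.55224576e-04  9.99925632e-01 -1.19713890e-02 -2.29985708e-03] [-0.10891887 -0.64448984 -1.75953045]
```

View pics/s2.png

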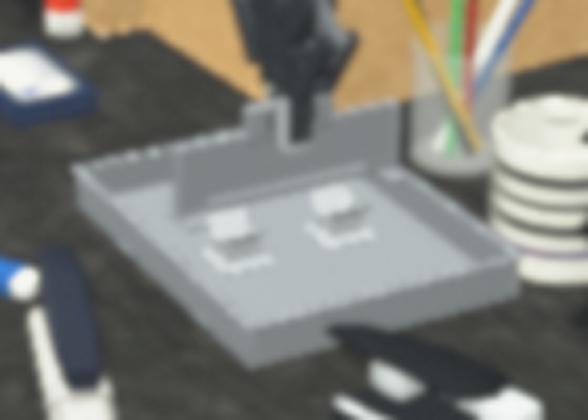

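The divider hangs level just over the two clips at (233,235) and (340,207), in line with them. I'll push it down in stages.

Request:
apply_moves:
  steps: [0, 0, -0.5, 0, 0, 0, -1.0, 0, 0, 0, -1.5, 0, 0, 0, -1.8, 0, 0, 0, -2.0, 0, 0, 0, -2.2, 0, 0, 0, -2.4, 0, 0, 0, -2.6, 0]

```text
clock: 5.27
position: [0.6267, -0.0381, 0.0528]
ee_rot: [0.0, 1.0, -0.012, 0.001]
contact_force: [-0.7, -0.5, 5.2]
width: 0.009
gripper_force: 61.8
```

Request:
apply_moves:
  steps: [0, 0, -0.2, 0, 0, 0, -0.4, 0, 0, 0, -0.6, 0, 0, 0, -0.7, 0, 0, 0, -0.8, 0, 0, 0, -0.9, 0, 0, 0, -0.9, 0, 0, 0, -0.9, 0]

```text
clock: 5.93
position: [0.6272, -0.0385, 0.0434]
ee_rot: [0.001, 1.0, -0.012, 0.001]
contact_force: [1.9, -1.3, -1.1]
width: 0.009
gripper_force: 60.6
```

Request:
apply_moves:
  steps: [0, 0, -0.1, 0, 0, 0, -0.2, 0, 0, 0, -0.3, 0, 0, 0, -0.3, 0, 0, 0, -0.3, 0]

```text
clock: 6.35
position: [0.6263, -0.0383, 0.0418]
ee_rot: [0.0, 1.0, -0.012, 0.0]
contact_force: [-1.6, -3.1, 9.2]
width: 0.0094
gripper_force: 62.2
```

Request:
apply_moves:
  steps: [0, 0, -0.2, 0, 0, 0, -0.4, 0, 0, 0, -0.4, 0, 0, 0, -0.4, 0]

```text
clock: 6.68
position: [0.6264, -0.0383, 0.0417]
ee_rot: [0.001, 1.0, -0.012, 0.001]
contact_force: [-7.7, -1.7, 29.8]
width: 0.0092
gripper_force: 65.4
```

Request:
apply_moves:
  steps: [0, 0, 0.7, 0, 0, 0, 0.7, 0, 0, 0, 0.7, 0, 0, 0, 0.7, 0, 0, 0, 0.7, 0, 0, 0, 0.7, 0]
  jaw: 0

```text
clock: 7.18
position: [0.6257, -0.0376, 0.0423]
ee_rot: [-0.0, 1.0, -0.012, -0.001]
contact_force: [-0.1, 0.2, 0.1]
width: 0.0804
gripper_force: 0.0
```

Request:
apply_moves:
  steps: [0, 0, 1, 0, 0, 0, 4, 0, 0, 0, 8, 0, 0, 0, 12, 0, 0, -1, 16, 0, -3, -2, 18, 0, -6, -3, 18, 0, -9, -4, 18, 0]

```text
clock: 7.85
position: [0.5365, -0.0784, 0.2259]
ee_rot: [0.001, 1.0, -0.012, 0.002]
contact_force: [0.4, -0.6, 0.1]
width: 0.085
gripper_force: 0.0
```

```bash
python3 - <<'E'
from h import *
im=get_image("scene")[:,:,::-1]
A=cv2.resize(im[220:320,290:430],None,fx=4,fy=4,interpolation=cv2.INTER_CUBIC)
b=get_image("top")[:,:,::-1]
B=cv2.resize(b[140:240,280:400],None,fx=4,fy=4,interpolation=cv2.INTER_CUBIC)
cv2.imwrite("pics/s3.png",cv2.resize(np.hstack([A,B]),None,fx=.76,fy=.76))
E
```

```text
(no output)
```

View pics/s3.png

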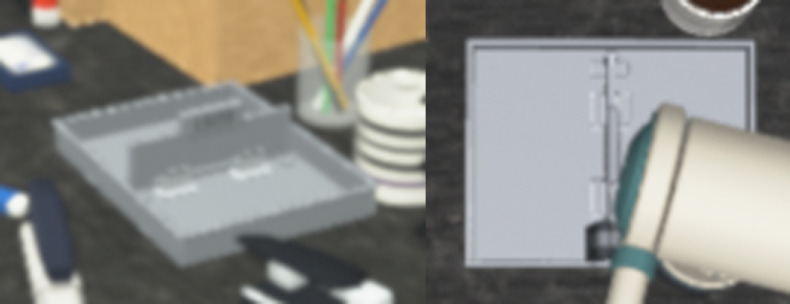

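Request:
apply_moves:
  steps: [-2, -1, 0, 7, -4, -2, 0, 14, -6, -3, 0, 21, -8, -3.2, 0, 28, -10.5, -3.2, 0, 35, -10.5, -3.2, 0, 42, -10.5, -3.2, 0, 49, -10.5, -3.2, 0, 56]

```text
clock: 8.62
position: [0.4315, -0.1099, 0.224]
ee_rot: [0.0, 0.887, 0.461, 0.001]
contact_force: [0.4, -0.3, 0.2]
width: 0.0849
gripper_force: 0.0
```

Request:
apply_moves:
  steps: [0, 0, -2, 7, 0, 0, -4, 14, 0, 0, -6, 18, 0, 0, -8, 18, 0, 0, -10, 18, 0, 0, -10, 18]

```text
clock: 9.12
position: [0.4293, -0.1088, 0.1205]
ee_rot: [-0.003, 0.806, 0.592, -0.002]
contact_force: [-1.3, 0.5, 0.4]
width: 0.085
gripper_force: 0.0
```

```bash
python3 - <<'E'
from h import *
s=get_state();print(s['clock'],s['position'].round(4),s['ee_rot'].round(4),s['qpos'].round(3))
im=get_image("scene")[:,:,::-1]
A=cv2.resize(im[240:350,240:400],None,fx=4.5,fy=4.5,interpolation=cv2.INTER_CUBIC)
cv2.imwrite("pics/s4.png",A)
E
```

```text
9.1167 [ 0.4293 -0.1088  0.1205] [-0.003   0.8059  0.592  -0.0017] [-0.406  0.179  1.941  0.     1.028 -0.102]
```

View pics/s4.png

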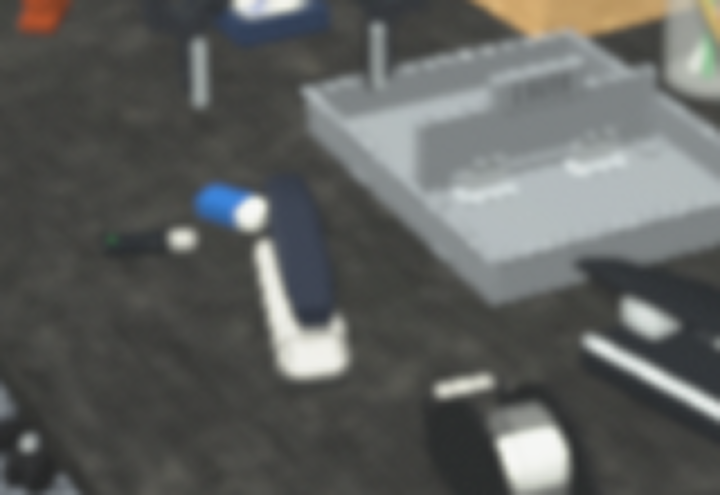

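Request:
apply_moves:
  steps: [0, 0.2, -2, 0, 0, 0.2, -4, 0, 0, 0.2, -6, 0, 0, 0.2, -7.5, 0, 0, 0.2, -8.5, 0, 0, 0.2, -8.5, 0]

```text
clock: 9.67
position: [0.4315, -0.1078, 0.038]
ee_rot: [-0.001, 0.806, 0.592, -0.0]
contact_force: [-0.4, 0.9, 0.6]
width: 0.0855
gripper_force: 0.0
```

Request:
apply_moves:
  steps: [0, 0, 0, 0, 0, 0, 0, 0, 0, 0, 0, 0, 0, 0, 0, 0, 0, 0, 0, 0, 0, 0, 0, 0]
  jaw: 255
  newtons: 50

```text
clock: 10.17
position: [0.4319, -0.1082, 0.0394]
ee_rot: [0.001, 0.806, 0.592, 0.0]
contact_force: [-0.8, 1.2, 6.6]
width: 0.0285
gripper_force: 49.3
```

Request:
apply_moves:
  steps: [0, 0, 0.5, 0, 0, 0, 2, 0, 0, 0, 5, 0, 0, 0, 8.5, -7, 1, 1, 12, -14, 3, 2, 12, -21, 5, 3.5, 12, -28, 7, 5, 12, -35]

```text
clock: 10.83
position: [0.502, -0.0575, 0.1596]
ee_rot: [0.001, 0.948, 0.319, 0.001]
contact_force: [0.1, 0.6, -2.4]
width: 0.0284
gripper_force: 50.0
```

Request:
apply_moves:
  steps: [2, 1.5, 0, -7, 4.5, 3, 0, -14, 7, 4.5, 0, -21, 9, 6, 0, -28, 11, 7.2, 0, -35, 12.5, 8.2, 0, -39, 12.5, 8.2, 0, -39, 12.5, 8.2, 0, -39]

```text
clock: 11.5
position: [0.6262, 0.0247, 0.1576]
ee_rot: [0.0, 1.0, -0.011, -0.001]
contact_force: [-0.9, -0.6, -1.9]
width: 0.0283
gripper_force: 50.0
```

```bash
python3 - <<'E'
from h import *
s=get_state();print(s['clock'],s['position'].round(4),s['ee_rot'].round(4),s['contact_force'].round(2))
im=get_image("scene")[:,:,::-1]
A=cv2.resize(im[180:320,290:430],None,fx=4,fy=4,interpolation=cv2.INTER_CUBIC)
cv2.imwrite("pics/s5.png",A)
E
```

```text
11.5 [0.6262 0.0247 0.1576] [ 1.000e-04  9.999e-01 -1.110e-02 -9.000e-04] [-0.95 -0.65 -1.88]
```

View pics/s5.png

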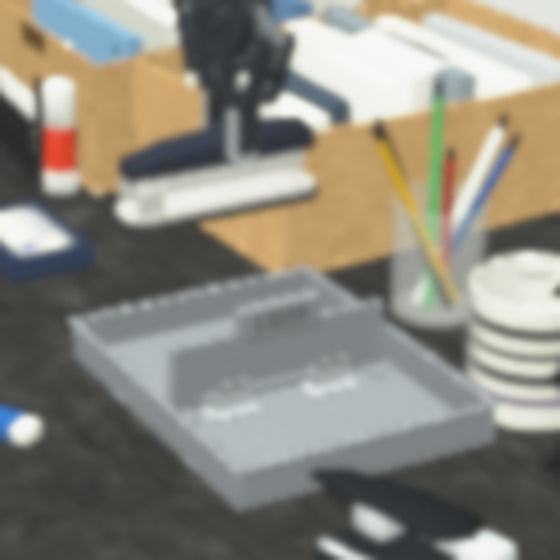

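The stapler hangs level in the fingers, its base bottom edge running from (125,222) to (315,193). I'll compute its lengthwise offset.

```bash
python3 - <<'E'
from h import *
q=lambda p:(np.array(p)+.5)/4-.5+(290,180)
print(cast("scene",q([(122,222),(316,193)]),.12).round(4).tolist(), cast("scene",q([(115,210),(316,178)]),.135).round(4).tolist())
print("tray rim far R, near R, near L corner", cast("scene",q([(493,410),(238,478),(74,325)]),.03).round(4).tolist())
E
```

```text
[[0.5498, 0.0349, 0.12], [0.6891, 0.0128, 0.12]] [[0.5391, 0.0239, 0.135], [0.6837, 0.0048, 0.135]]
tray rim far R, near R, near L corner [[0.7098, -0.1697, 0.03], [0.5232, -0.1657, 0.03], [0.5314, 0.0764, 0.03]]
```

Request:
apply_moves:
  steps: [0.6, 0, -2, 0, 0.6, 0, -5, 0, 0.6, 0, -7, 0, 0.6, 0, -9, 0, 0.6, 0, -10.2, 0, 0.6, 0, -10.8, 0, 0.6, 0, -11.1, 0, 0.6, 0, -11.1, 0]

```text
clock: 12.22
position: [0.6318, 0.0237, 0.0473]
ee_rot: [0.0, 1.0, -0.012, -0.0]
contact_force: [0.9, 0.2, -2.6]
width: 0.0284
gripper_force: 50.0
```

Request:
apply_moves:
  steps: [0, 0, -0.1, 0, 0, 0, -0.2, 0, 0, 0, -0.3, 0, 0, 0, -0.3, 0]

```text
clock: 12.55
position: [0.6325, 0.0241, 0.0448]
ee_rot: [0.0, 1.0, -0.012, 0.0]
contact_force: [-0.0, 0.0, -2.0]
width: 0.0283
gripper_force: 50.0
```

Request:
apply_moves:
  steps: [0, 0, -0.05, 0, 0, 0, -0.1, 0, 0, 0, -0.15, 0, 0, 0, -0.15, 0, 0, 0, -0.15, 0]

```text
clock: 12.97
position: [0.6326, 0.0242, 0.0435]
ee_rot: [0.0, 1.0, -0.012, 0.0]
contact_force: [-0.2, 0.6, 3.1]
width: 0.0284
gripper_force: 50.7
```

Request:
apply_moves:
  steps: [0, 0, 0, 0, 0, 0, 0, 0, 0, 0, 0, 0, 0, 0, 0, 0, 0, 0, 0, 0]
  jaw: 120

```text
clock: 13.38
position: [0.6323, 0.0241, 0.0427]
ee_rot: [0.0, 1.0, -0.012, -0.0]
contact_force: [-1.1, 0.9, 0.4]
width: 0.0454
gripper_force: 0.0
```

Request:
apply_moves:
  steps: [0, 0, 1, 0, 0, 0, 3, 0, 0, 0, 6, 0, 0, 0, 10, 0, 0, 0, 14, 0, -2, -3, 17, 0, -4, -6, 18, 0, -6, -9, 18, 0]

```text
clock: 14.05
position: [0.5739, -0.067, 0.2281]
ee_rot: [0.001, 1.0, -0.011, 0.004]
contact_force: [1.2, -1.7, -0.5]
width: 0.0449
gripper_force: 0.0
```

Request:
apply_moves:
  steps: [-1, -2.2, 0, 7, -2, -4.4, 0, 14, -3, -6.6, 0, 21, -4, -8.8, 0, 28, -5, -11, 0, 35, -6, -13.2, 0, 42, -7, -15.4, 0, 49, -8, -17.6, 0, 56]
  jaw: 0

```text
clock: 14.72
position: [0.4917, -0.2429, 0.2238]
ee_rot: [0.001, 0.887, 0.461, 0.0]
contact_force: [-0.5, 0.8, -0.7]
width: 0.0853
gripper_force: 0.0
```

Request:
apply_moves:
  steps: [-2, -3, 0, 7, -4, -6, 0, 14, -5.2, -8.6, -1, 21, -5.2, -8.6, -3, 27, -5.2, -8.6, -6, 27, -5.2, -8.6, -8, 27, -5.2, -8.6, -9, 27, -5.2, -8.6, -9, 27]

```text
clock: 15.38
position: [0.4391, -0.3269, 0.1311]
ee_rot: [-0.002, 0.757, 0.653, -0.0]
contact_force: [0.2, 0.2, -0.8]
width: 0.0853
gripper_force: 0.0
```

```bash
python3 - <<'E'
from h import *
s=get_state();print(s['clock'],s['position'].round(4),s['ee_rot'].round(4),s['qpos'].round(3))
im=get_image("scene")[:,:,::-1]
A=cv2.resize(np.clip(im[220:380,290:430]*1.5,0,255),None,fx=3.5,fy=3.5,interpolation=cv2.INTER_CUBIC)
cv2.imwrite("pics/s6.png",A)
E
```

```text
15.3833 [ 0.4391 -0.3269  0.1311] [-2.200e-03  7.570e-01  6.534e-01 -2.000e-04] [-0.767  0.312  1.716  0.     1.117 -0.62 ][ WARN:0@0.458] global loadsave.cpp:1063 imwrite_ Unsupported depth image for selected encoder is fallbacked to CV_8U.
```

View pics/s6.png

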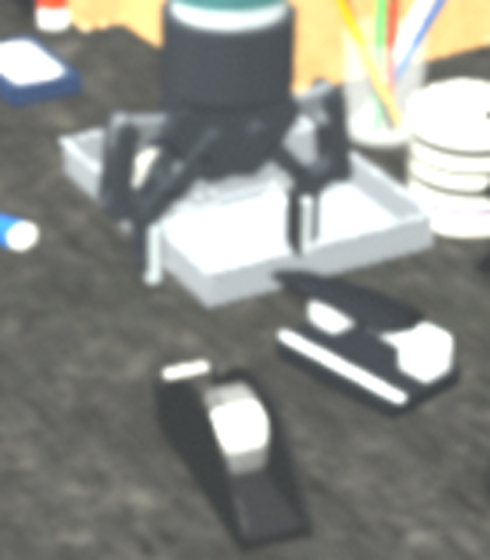

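The tape lies clear below, the hole punch is outside the finger span, and the fingers straddle the right spot. I'll go down.

Request:
apply_moves:
  steps: [0.1, -0.3, -2, 0, 0.1, -0.3, -4, 0, 0.1, -0.3, -6, 0, 0.1, -0.3, -8, 0, 0.1, -0.3, -9.5, 0, 0.1, -0.3, -10.3, 0, 0.1, -0.3, -10.3, 0, 0.1, -0.3, -10.3, 0]

```text
clock: 16.1
position: [0.4422, -0.3315, 0.0309]
ee_rot: [0.001, 0.757, 0.654, 0.0]
contact_force: [0.3, 0.7, 0.6]
width: 0.0854
gripper_force: 0.0
```

Request:
apply_moves:
  steps: [0, 0, 0, 0, 0, 0, 0, 0, 0, 0, 0, 0, 0, 0, 0, 0, 0, 0, 0, 0, 0, 0, 0, 0]
  jaw: 255
  newtons: 70

```text
clock: 16.6
position: [0.4402, -0.3307, 0.0309]
ee_rot: [-0.001, 0.757, 0.654, -0.001]
contact_force: [-3.4, 1.4, 6.1]
width: 0.043
gripper_force: 72.7
```

Request:
apply_moves:
  steps: [0, 0, 0.5, 0, 0, 0, 2, 0, 0, 0, 5, 0, 0, 0, 8.5, -7, 0, 1, 12, -14, 1, 3, 12.5, -21, 2.5, 5.5, 12.5, -28, 4, 8, 12.5, -35]

```text
clock: 17.27
position: [0.4817, -0.2503, 0.1558]
ee_rot: [0.001, 0.92, 0.392, 0.001]
contact_force: [0.4, -0.8, -5.6]
width: 0.0436
gripper_force: 72.4
```

Request:
apply_moves:
  steps: [2, 2, 0, -7, 4, 4.5, 0, -14, 6, 7, 0, -21, 8.5, 9.5, 0, -28, 11, 12, 0, -35, 13, 13.8, 0, -42, 14.4, 14.9, 0, -48, 14.4, 14.9, 0, -48]

```text
clock: 17.93
position: [0.6284, -0.0985, 0.154]
ee_rot: [-0.001, 1.0, -0.012, 0.001]
contact_force: [-0.4, -0.7, -4.1]
width: 0.043
gripper_force: 72.3
```

```bash
python3 - <<'E'
from h import *
s=get_state();print(s['clock'],s['position'].round(4),s['ee_rot'].round(4),s['contact_force'].round(2))
im=get_image("scene")[:,:,::-1]
A=cv2.resize(im[180:320,290:430],None,fx=4,fy=4,interpolation=cv2.INTER_CUBIC)
cv2.imwrite("pics/s7.png",A)
E
```

```text
17.9333 [ 0.6284 -0.0985  0.154 ] [-0.0011  0.9999 -0.0121  0.0013] [-0.36 -0.69 -4.09]
```

View pics/s7.png

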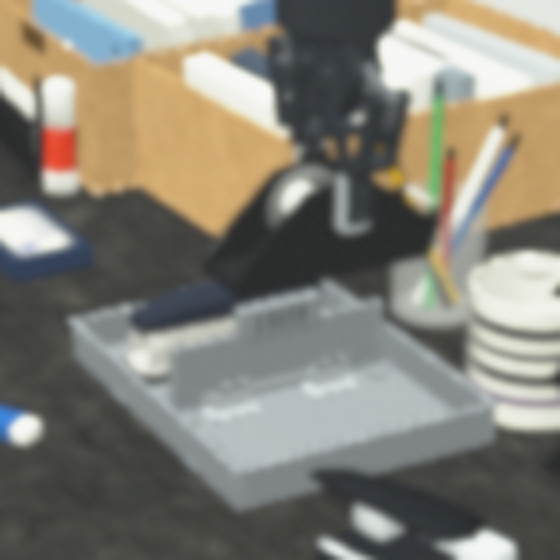

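The tape hangs level, its bottom edge running from (207,287) to (432,250). The stapler stands upright in the left compartment. I'll check the offset.

```bash
python3 - <<'E'
from h import *
q=lambda p:(np.array(p)+.5)/4-.5+(290,180)
print(cast("scene",q([(207,275),(237,297),(432,248)]),.123).round(4).tolist())
print("stapler base near end z.01", cast("scene",q([(128,362),(155,378)]),.006).round(4).tolist(), "tray near corners",cast("scene",q([(238,478),(74,325)]),.03).round(4).tolist())
E
```

```text
[[0.5537, -0.0741, 0.123], [0.5535, -0.1119, 0.123], [0.6998, -0.1098, 0.123]]
stapler base near end z.01 [[0.5593, 0.0489, 0.006], [0.5642, 0.0179, 0.006]] tray near corners [[0.5232, -0.1657, 0.03], [0.5314, 0.0764, 0.03]]
```

Request:
apply_moves:
  steps: [-0.5, -0.4, -2, 0, -0.5, -0.4, -5, 0, -0.5, -0.4, -7.5, 0, -0.5, -0.4, -9.5, 0, -0.5, -0.4, -10.8, 0, -0.5, -0.4, -11.3, 0, -0.5, -0.4, -11.6, 0, -0.5, -0.4, -11.6, 0]

```text
clock: 18.65
position: [0.62, -0.1063, 0.0387]
ee_rot: [0.0, 1.0, -0.012, -0.0]
contact_force: [-0.7, 0.2, -3.6]
width: 0.0428
gripper_force: 72.4
```

Request:
apply_moves:
  steps: [0, 0, -0.1, 0, 0, 0, -0.2, 0, 0, 0, -0.3, 0, 0, 0, -0.4, 0, 0, 0, -0.4, 0]

```text
clock: 19.07
position: [0.6204, -0.1058, 0.0351]
ee_rot: [0.0, 1.0, -0.012, 0.0]
contact_force: [1.3, -0.3, -4.5]
width: 0.043
gripper_force: 72.4
```

Request:
apply_moves:
  steps: [0, 0.1, -0.1, 0, 0, 0.2, -0.15, 0, 0, 0.3, -0.2, 0, 0, 0.3, -0.2, 0, 0, 0.3, -0.2, 0]

```text
clock: 19.48
position: [0.6206, -0.1054, 0.0349]
ee_rot: [0.002, 1.0, -0.011, 0.001]
contact_force: [-3.8, -6.8, 7.0]
width: 0.0432
gripper_force: 73.7
```

Request:
apply_moves:
  steps: [0, 0, 0, 0, 0, 0, 0, 0, 0, 0, 0, 0, 0, 0, 0, 0, 0, 0, 0, 0]
  jaw: 75

```text
clock: 19.9
position: [0.6205, -0.1025, 0.0328]
ee_rot: [-0.0, 1.0, -0.012, 0.0]
contact_force: [0.5, -0.9, 0.0]
width: 0.0603
gripper_force: 0.0
```

Request:
apply_moves:
  steps: [0, 0, 1, 0, 0, 0, 3, 0, 0, 0, 6, 0, 0, 0, 10, 0, 0, 0, 14, 0, -2, 3, 17, 0, -4, 6, 18, 0, -6, 9.5, 18, 0]

```text
clock: 20.57
position: [0.5621, -0.008, 0.2177]
ee_rot: [0.001, 1.0, -0.013, 0.004]
contact_force: [0.4, 0.6, -0.2]
width: 0.06
gripper_force: 0.0
```

Request:
apply_moves:
  steps: [-1.2, 3.9, 0, -7, -2.4, 7.8, 0, -14, -3.6, 11.7, 0, -21, -4.8, 15.6, 0, -28, -6.2, 19.5, 0, -33, -7.5, 23.4, 0, -33, -8.8, 27.2, 0, -33, -10, 30.5, 0, -33]
  jaw: 60

```text
clock: 21.23
position: [0.4602, 0.2967, 0.2138]
ee_rot: [-0.0, 0.955, -0.296, 0.0]
contact_force: [1.0, -0.5, -1.0]
width: 0.0654
gripper_force: 0.0
```

Request:
apply_moves:
  steps: [-1.2, 3, -1, 0, -1.2, 3, -3, 0, -1.2, 3, -6, 0, -1.2, 3, -8, 0, -1.2, 3, -9, 0, -1.2, 3, -9, 0]

```text
clock: 21.73
position: [0.4476, 0.3241, 0.121]
ee_rot: [0.002, 0.955, -0.296, -0.002]
contact_force: [-1.1, 0.5, -0.1]
width: 0.0655
gripper_force: 0.0
```

```bash
python3 - <<'E'
from h import *
s=get_state();print(s['clock'],s['position'].round(4),s['ee_rot'].round(4),s['qpos'].round(3))
im=get_image("scene")[:,:,::-1]
A=cv2.resize(im[190:330,220:430],None,fx=3.7,fy=3.7,interpolation=cv2.INTER_CUBIC)
cv2.imwrite("pics/s8.png",A)
E
```

```text
21.7333 [0.4476 0.3241 0.121 ] [ 0.0017  0.9553 -0.2955 -0.0016] [0.501 0.329 1.719 0.    1.098 2.672]
```

View pics/s8.png

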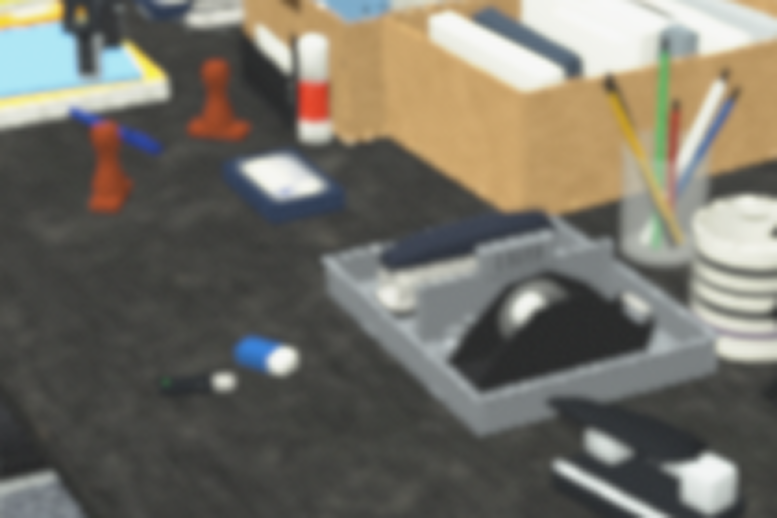

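The target stamp stands upright at (107,165), and the stapler and tape are upright in their compartments. Joint 6 is near its limit at 2.67, so I'll turn back 8° before grasping. The handle is round, so this does no harm.

Request:
apply_moves:
  steps: [0.2, 0.2, 0, 4, 0.2, 0.2, -2, 8, 0.2, 0.2, -4, 8, 0.2, 0.2, -6, 8, 0.2, 0.2, -7.5, 8, 0.2, 0.2, -8.3, 8, 0.2, 0.2, -8.3, 8, 0.2, 0.2, -8.3, 8]

```text
clock: 22.45
position: [0.4522, 0.3271, 0.041]
ee_rot: [-0.001, 0.974, -0.228, 0.001]
contact_force: [0.4, -0.1, 0.3]
width: 0.0654
gripper_force: 0.0
```

Request:
apply_moves:
  steps: [0, 0, 0, 0, 0, 0, 0, 0, 0, 0, 0, 0, 0, 0, 0, 0, 0, 0, 0, 0, 0, 0, 0, 0]
  jaw: 255
  newtons: 30

```text
clock: 22.95
position: [0.4517, 0.3271, 0.0409]
ee_rot: [-0.001, 0.974, -0.228, 0.001]
contact_force: [-0.8, -0.0, 6.0]
width: 0.0244
gripper_force: 29.5
```

Request:
apply_moves:
  steps: [0, 0, 0.5, 0, 0, 0, 2, 0, 0, 0, 4.5, 0, 1.5, -0.6, 6, 7, 4, -1.7, 6, 14, 7, -3, 6, 21, 10, -4.2, 6, 28, 12.5, -5.2, 6, 33]

```text
clock: 23.62
position: [0.578, 0.274, 0.1002]
ee_rot: [0.0, 0.998, 0.06, 0.001]
contact_force: [0.2, 0.2, -0.3]
width: 0.0246
gripper_force: 29.6
```

Request:
apply_moves:
  steps: [0.8, -0.3, 0, 0, 0.8, -0.3, 0, 0, 0.8, -0.3, 0, 0, 0.8, -0.3, 0, 0]

```text
clock: 23.95
position: [0.5822, 0.2722, 0.0995]
ee_rot: [0.0, 0.998, 0.058, -0.001]
contact_force: [0.1, -0.0, -1.5]
width: 0.0246
gripper_force: 29.6
```

```bash
python3 - <<'E'
from h import *
s=get_state();print(s['clock'],s['position'].round(4),s['ee_rot'].round(4),s['contact_force'].round(2),s['width'])
im=get_image("scene")[:,:,::-1]
A=cv2.resize(im[180:270,230:330],None,fx=5,fy=5,interpolation=cv2.INTER_CUBIC)
cv2.imwrite("pics/s9.png",A)
E
```

```text
23.95 [0.5822 0.2722 0.0995] [ 0.      0.9983  0.0575 -0.0012] [ 0.07 -0.01 -1.54] 0.024598644340456447
```

View pics/s9.png

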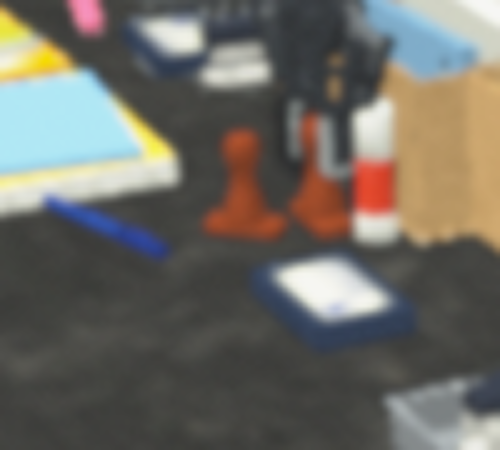

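The stamp hangs upright in the fingers at (320,180) over the pad (335,300). That was my last picture view, so from here I go by forces and numbers.

Request:
apply_moves:
  steps: [0.25, 0, -1, 0, 0.25, 0, -2, 0, 0.25, 0, -3, 0, 0.25, 0, -3.5, 0, 0.25, 0, -3.8, 0, 0.25, 0, -3.8, 0, 0.25, 0, -3.8, 0]

```text
clock: 24.58
position: [0.5866, 0.2718, 0.0615]
ee_rot: [0.0, 0.998, 0.058, -0.0]
contact_force: [0.1, 0.1, 0.0]
width: 0.0248
gripper_force: 29.6
```

Request:
apply_moves:
  steps: [0, 0, -0.1, 0, 0, 0, -0.2, 0, 0, 0, -0.3, 0, 0, 0, -0.4, 0, 0, 0, -0.4, 0]

```text
clock: 25.0
position: [0.5866, 0.2717, 0.0578]
ee_rot: [0.0, 0.998, 0.058, -0.0]
contact_force: [0.1, 0.1, -0.8]
width: 0.0247
gripper_force: 29.6
```

Request:
apply_moves:
  steps: [0, 0, -0.05, 0, 0, 0, -0.1, 0, 0, 0, -0.15, 0, 0, 0, -0.15, 0, 0, 0, -0.15, 0]

```text
clock: 25.42
position: [0.5868, 0.2717, 0.0575]
ee_rot: [0.0, 0.998, 0.058, 0.0]
contact_force: [-1.5, -0.8, 5.6]
width: 0.0247
gripper_force: 30.3
```

In contact with 5.6 N. I'll release and retreat straight up, then check.

Request:
apply_moves:
  steps: [0, 0, 0.05, 0, 0, 0, 0.05, 0, 0, 0, 0.05, 0, 0, 0, 0.05, 0, 0, 0, 0.05, 0, 0, 0, 0.05, 0]
  jaw: 90

```text
clock: 25.92
position: [0.5866, 0.2718, 0.0566]
ee_rot: [0.0, 0.998, 0.058, -0.0]
contact_force: [0.9, 0.1, 0.2]
width: 0.0551
gripper_force: 0.0
```

Request:
apply_moves:
  steps: [0, 0, 1, 0, 0, 0, 3, 0, 0, 0, 6, 0, 0, 0, 10, 0, -3, 0, 13, 0, -7, 0, 13, 0, -11, 0, 13, 0, -15, 0, 13, 0]

```text
clock: 26.58
position: [0.4355, 0.2718, 0.1882]
ee_rot: [-0.0, 0.998, 0.057, 0.001]
contact_force: [-0.3, 0.5, 0.5]
width: 0.0547
gripper_force: 0.0
```

Request:
apply_moves:
  steps: [-2, -4, 0, 0, -4, -8, 0, 0, -6, -12, 0, 0, -8, -16, 0, 0, -10, -20, 0, 0, -12, -24, 0, 0, -14, -28, 0, 0, -14, -32, 0, 0]

```text
clock: 27.25
position: [0.2964, -0.0303, 0.1874]
ee_rot: [-0.0, 0.998, 0.059, 0.0]
contact_force: [1.0, -0.3, -1.2]
width: 0.055
gripper_force: 0.0
```

```bash
python3 - <<'E'
from h import *
s=get_state();print(s['clock'],s['position'].round(3))
b=np.mean([get_image("top")[:,:,::-1].astype(float) for _ in range(6)],0)
S=4;U=cv2.resize(b,None,fx=S,fy=S,interpolation=cv2.INTER_CUBIC);g=lambda p:(np.array(p,float)+.5)/S-.5
def rect(m,z,lbl):
    m=cv2.morphologyEx(m.astype(np.uint8),cv2.MORPH_OPEN,np.ones((3,3)))
    c=max(cv2.findContours(m,0,2)[0],key=cv2.contourArea);bx=cv2.boxPoints(cv2.minAreaRect(c));P=cast("top",g(bx),z)[:,:2]
    print(lbl,"ctr",P.mean(0).round(4),"sides",np.linalg.norm(P[1]-P[0]).round(4),np.linalg.norm(P[2]-P[1]).round(4),"ang",np.degrees(np.arctan2(*(P[1]-P[0])[::-1])).round(1))
def win(x0,y0,x1,y1):
    w=np.zeros(U.shape[:2],bool);w[y0*S:y1*S,x0*S:x1*S]=1;return w
B,G,Rr=U[:,:,0],U[:,:,1],U[:,:,2]
red=(Rr-B>45);rect(red&win(190,175,255,240),.029,"stamp(all)")
rect(((B-Rr>15)|red|(U.min(2)>130))&win(195,185,250,235),.017,"pad")
rect((U.max(2)<90)&win(342,157,386,224),.05,"tape dark")
rect((B-Rr>12)&(U.max(2)<110)&win(296,157,341,224),.055,"stapler arm")
rect((U.min(2)>100)&win(288,148,395,232),.03,"tray")
E
```

```text
27.25 [ 0.296 -0.03   0.187]
stamp(all) ctr [0.5871 0.2716] sides 0.0271 0.0513 ang -3.1
pad ctr [0.5865 0.273 ] sides 0.0757 0.1131 ang -0.8
tape dark ctr [ 0.613  -0.1028] sides 0.0466 0.1393 ang -91.2
stapler arm ctr [0.6253 0.0259] sides 0.1344 0.0239 ang -2.8
tray ctr [ 0.6265 -0.0379] sides 0.1966 0.2507 ang -1.6
```

```bash
python3 -c "
from rig import *
print(sign_off())"
```

```text
the job is handed in; nothing more can be done
None
```

The job is handed in, at about 27 s of the 106 s: the divider is snapped home, the stapler is in the left (ink-pad) compartment, the tape dispenser is in the right one, and the stamp stands upright on the middle of the ink pad (position checks agreed; no verdict came back).

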